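# Strip the tape bar at the heat-press bench

### The arm

A 6-joint arm with a two-finger parallel gripper is mounted at the origin on the work surface. World frame = base frame: x ahead of the robot, y to its left, z up, the work surface at z = 0. Lengths are in mm, angles in degrees, forces in N, time in s.
With the tool pointing down it reaches from about 300 to 850 mm from the base axis. Payload 4.2 kg.
Tool frame: the origin (TCP) lies at the very end of the fingers, on their centre line; the grasp point (between the pads) lies 19 mm behind it; z points along the fingers, x is the direction in which the jaws open and shut, and the axes are right-handed (so a half turn about z gives the same grasp; the last joint's range is limited). The gripper opens to 91 mm and grips with 3 to 60 N. Pads are 32 mm wide; open, the fingers measure 118 mm over their backs; the gripper's body (76 mm by 178 mm) begins 60 mm behind the grasp point.
Start: joints at [-66.177, 18.312, 89.639, -0, 72.044, -1.146], TCP at [242.733, -521.271, 213.976] pointing down, gripper open.
Joint ranges: [-177.97, 177.97], [-48.28, 115.42], [12.27, 149.76], [-77.06, 257.06], [2.81, 150.46], [-146.56, 146.56]. Speed limits (degrees/s): [147.25, 147.25, 180, 180, 180, 180].

### API

Orientations are given as [roll, pitch, yaw] about the fixed x, y, z axes, in that order (R = Rz(yaw) Ry(pitch) Rx(roll)).
In Python, from station import arm, grab_frame, workorder gives the robot as it stands.
- The arm moves only by the tool carry_out, never from a script. Its argument "targets" is a list of rows, each an object with "slide": the shift along the tool's x, y, z in m, a list of three; "dr": the turn, a rotation vector about the tool's x, y, z in degrees, a list of three; "hand": the opening, from 0 (shut) to 1 (fully open). In form: [{"slide": [dx, dy, dz], "dr": [wx, wy, wz], "hand": hand}, ...]. A call has 1 to 20 rows; each row is the pose to reach, as a shift and turn from the pose measured when the call began, along the tool's axes at that moment; what a row does not reach only later rows make up. A row lasts 1/10 s, in which the tool goes at most 50 mm and 8.59 degrees, less where a joint would pass 70% of its speed; a pose out of reach is approached as far as the arm can. A call with a gripper value outside its range is refused whole. The fingers move at their own pace and stop on an object; "force" is the grip in N (left out, the last holds). Time passes only in rows, so rows that repeat a pose let the fingers close. It gives the time, the measured TCP pose, the force and the opening at its end, in the units of the state.
- arm.read_state(): the state, without advancing time (a new reading comes with each control period).
- grab_frame(name): name is "scene" or "top" or "wrist"; returns a dict with "pixels" (420x560x3 uint8, red, green, blue), "fx", "fy", "cx", "cy" (pixels), "pose" (4x4, takes a point from camera to world coordinates); the wrist camera has in their place "T_tool_cam" (4x4, takes a point from camera to tool coordinates, whose origin is the TCP and whose axes are the tool frame's). Camera axes: x right, y down, z forward; pixel columns grow to the right and rows downward; lengths in mm; the calibration is good to about 2 mm. The wrist camera is an equidistant fisheye: a pixel r from the principal point sees the ray r / f radians off the axis. A picture is of the moment at which its call begins: read the wrist's pose just before it. There is no depth.
- workorder.job_done(): hands the job in, once; it reports no verdict.
The state is a dict: "time_s": time; "qpos": joint angles; "qvel": joint speeds; "tau": joint torques, N m; "ee_pos": TCP position; "tcp_rot": TCP orientation; "wrist_force": force on the tool from outside, world axes, zero at the start; "ft_torque": the same for the moment, N m; "finger_gap": opening from 0.0 (shut) to 1.0 (fully open).
Only numpy, scipy, OpenCV 4.12 (cv2) and the standard library are available. Lean on these libraries where they do the work, as an engineer would, in place of code of your own. Each camera call takes 0.05 s, during which the arm holds its last target.

### The job

Clear the tape bar: first slide the stop collar off the free end of the bar and put it in the small bay of the steel tray, before anything else comes off. Then slide off what is behind it, one after the other: the full tape roll goes into the large bay of the tray, the thin used-up core goes into the open carton (they may hang in either order). Let nothing drop on the bench, and leave the thread cone, the jar and the scraper where they are.

Things in the scene. Friction and masses are not known exactly. Their poses are not given: they have to be found in the camera images.
- bar_tip (a point): centre of the free end face of the horizontal round bar (aluminium, 20 mm diameter, 135 mm above the bench). The bar is fixed and stiff. The point's x axis points outward along the bar, away from its upright: the direction in which things slide off; z is up
- bar_root (a point): point on the bar's axis where it leaves its fixed dark steel upright, 196 mm behind bar_tip. The upright is 14 mm thick along the bar, 50 mm wide and ends 15 mm above the bar's axis; nothing else stands above the bar
- stand: the whole fixed stand (upright, base plate 120 x 120 x 8 mm, bar). Origin on the bench below the bar, 4 mm behind bar_root; x along the bar towards its free end, z up
- collar_center (a point): centre of the loose round steel stop collar, the outermost part on the bar: 46 mm outside diameter, 27 mm bore, 30 mm long along the bar, about 0.12 kg. It has no screw to loosen: it just hangs loosely on the bar (its centre 3.5 mm below the bar's axis) and slides. Its x axis is the bore's axis. 11 to 19 mm of bar is clear between it and the next part, and some 35 mm of bar sticks out beyond it
- roll_center (a point): centre of the loose full roll of paper tape on the bar: 66 mm outside diameter, 27 mm bore, 36 mm long along the bar, about 0.11 kg, hanging 3.5 mm below the bar's axis. x axis = bore axis. It hangs either next to the collar or nearest the upright; 8 to 16 mm lie between roll and core
- core_center (a point): centre of the loose used-up cardboard core on the bar: 44 mm outside diameter, 27 mm bore, 36 mm long along the bar, about 0.03 kg, hanging 3.5 mm below the bar's axis. x axis = bore axis. It hangs in the other of the two places
- tray: fixed open steel tray, 270 mm (its x) x 150 mm (its y), walls 28 mm high and 5 mm thick, floor 4 mm; one divider of the same height, its middle 17.5 mm towards -x from the tray's middle, parts it into a small bay (-x end) and a large bay (+x end). Origin under its middle on the bench, z up
- small_bay (a point): middle of the small bay's floor (4 mm above the bench); the bay is 110 mm (x) x 140 mm (y) inside, axes as the tray's
- large_bay (a point): middle of the large bay's floor (4 mm above the bench); the bay is 145 mm (x) x 140 mm (y) inside, axes as the tray's
- carton: fixed open cardboard carton, 140 x 140 mm outside, 60 mm high, walls 5 mm. Origin under its middle on the bench, z up, axes along its sides
- carton_in (a point): middle of the carton's inner floor (5 mm above the bench); 130 x 130 mm inside, axes as the carton's
- cone: bystander: loose white thread cone, 64 mm diameter, 115 mm high, upright, origin under its middle
- jar: bystander: loose jar with black lid, 66 mm diameter, 90 mm high, upright, origin under its middle
- scraper: bystander: scraper with wooden handle and steel blade, 280 mm long, blade 65 mm wide, 20 mm high, lying flat on the bench between robot and bar stand; origin about its middle, x along its length towards the blade
- table: the bench, 1.3 x 2.7 m; its top is at height 0

How it is judged:
By the outcome, as a careful person would: the job done as asked, in the order asked, and still so for the second after the job is handed in, with the robot touching nothing.
It also fails if it takes over 69 s, if anything falls off the work surface, if the arm or the gripper's body presses on something with over 40 N, if the wrist force passes 120 N, or if a joint passes its speed limit or range.

## Working session

There is one attempt and no reset: what is moved stays moved. The work goes in short steps, Python scripts to look and compute and a tool call to move; the robot and the scene stay as the last step left them, time stands still between calls to the robot, and variables do not carry over. Pictures are saved under pics/ and viewed, and the job is handed in when it is done.

Besides the shell and the picture viewer there is one more tool, called after "Emit:" as name(argument=value, ...) on one line, values as JSON. carry_out: Moves the arm, as the interface text tells. Its arguments: {"type":"object","properties":{"targets":{"type":"array","items":{"type":"object","properties":{"slide":{"type":"array","items":{"type":"number"}},"dr":{"type":"array","items":{"type":"number"}},"hand":{"type":"number"}}}},"force":{"type":"number"}},"required":["targets"]}

```bash
ls; mkdir -p pics; python3 - <<'E'
from station import arm, grab_frame, workorder
import cv2, numpy as np
s=arm.read_state(); print(s)
for n in ("scene","top","wrist"):
    f=grab_frame(n); cv2.imwrite(f"pics/{n}0.png",f["pixels"][:,:,::-1])
    print(n,{k:(np.round(v,3).tolist() if k!="pixels" else 0) for k,v in f.items()})
E
```

```text
pics
{'time_s': 0.0, 'qpos': array([-6.61761991e+01,  1.83528153e+01,  8.97050542e+01, -2.50320782e-03,
        7.20433396e+01, -1.14500849e+00]), 'qvel': array([-0.06025548,  0.00134973, -0.05550668, -0.09335177,  0.02093454,
        0.1103991 ]), 'tau': array([-1.15212850e-03, -4.12462771e+01, -2.31971687e+01,  7.26676080e-02,
        4.58222372e-02, -1.23278342e-04]), 'ee_pos': array([ 242.51981874, -520.81191384,  213.11766366]), 'tcp_rot': array([ 1.79999643e+02,  1.01236489e-01, -6.50304171e+01]), 'wrist_force': array([0.09895677, 0.82670705, 0.477973  ]), 'ft_torque': array([-0.00436619, -0.01908084, -0.01763672]), 'finger_gap': 1.0005137641381494}
scene {'pixels': 0, 'fx': 451.468, 'fy': 451.468, 'cx': 275.179, 'cy': 209.478, 'pose': [[0.794, 0.435, -0.425, 998.658], [0.608, -0.581, 0.541, -611.098], [-0.012, -0.688, -0.726, 882.974], [0.0, 0.0, 0.0, 1.0]]}
top {'pixels': 0, 'fx': 480.682, 'fy': 480.682, 'cx': 280.253, 'cy': 213.745, 'pose': [[-0.012, -0.988, 0.156, 380.371], [-1.0, 0.009, -0.021, -2.434], [0.02, -0.157, -0.987, 1178.57], [0.0, 0.0, 0.0, 1.0]]}
wrist {'pixels': 0, 'fx': 325.192, 'fy': 325.192, 'cx': 284.468, 'cy': 215.694, 'T_tool_cam': [[1.0, -0.001, -0.001, -0.348], [0.001, 0.971, 0.237, -65.608], [0.001, -0.237, 0.971, -171.205], [0.0, 0.0, 0.0, 1.0]]}
```

View pics/scene0.png

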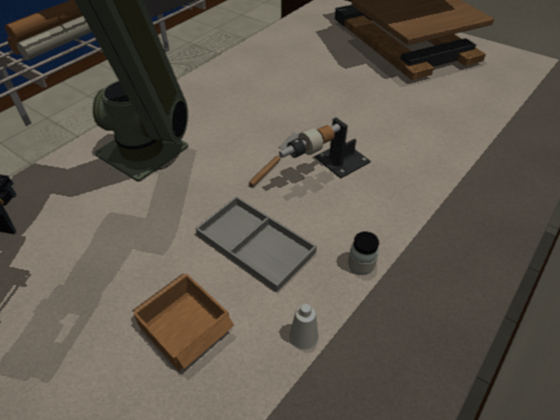

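View pics/top0.png

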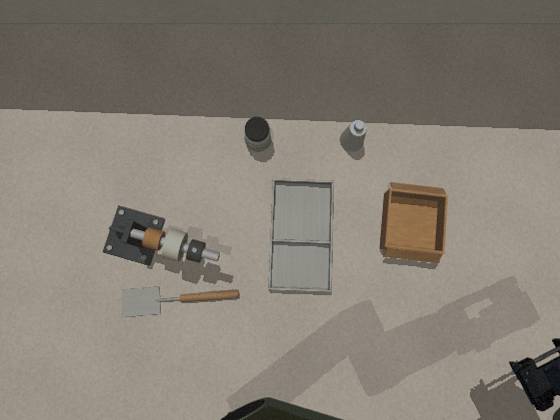

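View pics/wrist0.png

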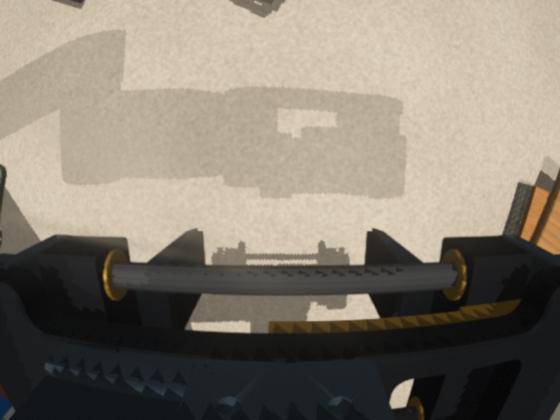

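The top view shows the bar tip near (218,256), then the collar (196,251), roll (173,243), core (152,238) and upright (~130,233). The tray is around (302,236) and the carton around (414,222). I'll zoom in next.

```bash
python3 - <<'E'
import cv2
t=cv2.imread("pics/top0.png"); s=cv2.imread("pics/scene0.png")
cv2.imwrite("pics/top0z.png",cv2.resize(t[195:295,95:235],None,fx=5.6,fy=5.6,interpolation=cv2.INTER_CUBIC))
cv2.imwrite("pics/scene0z.png",cv2.resize(s[110:190,265:385],None,fx=6.5,fy=6.5,interpolation=cv2.INTER_CUBIC))
cv2.imwrite("pics/top0y.png",cv2.resize(t[170:300,260:460],None,fx=4,fy=4,interpolation=cv2.INTER_CUBIC))
E
```

```text
(no output)
```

View pics/top0z.png

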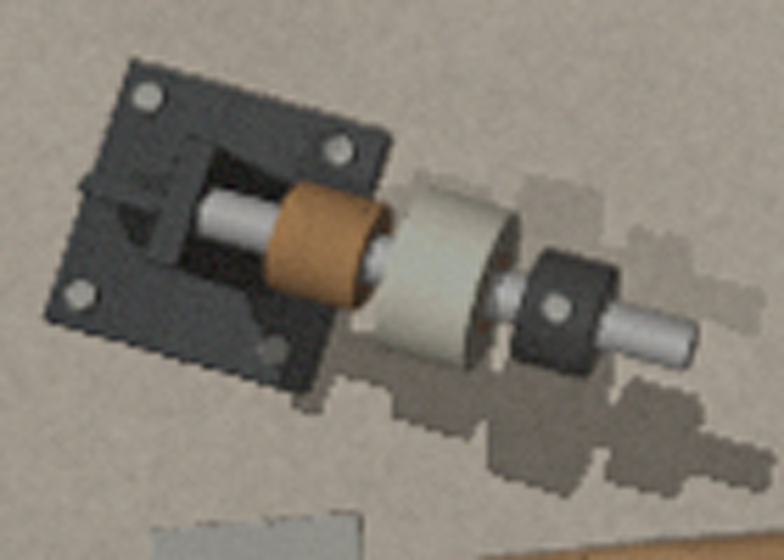

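View pics/scene0z.png

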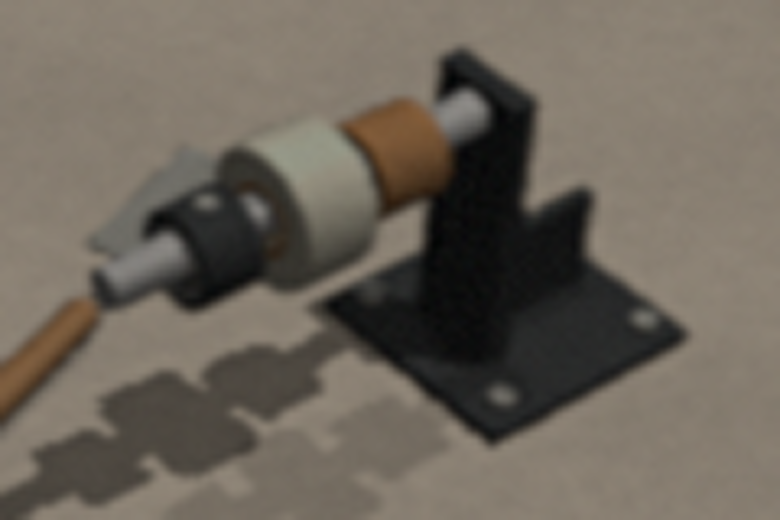

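View pics/top0y.png

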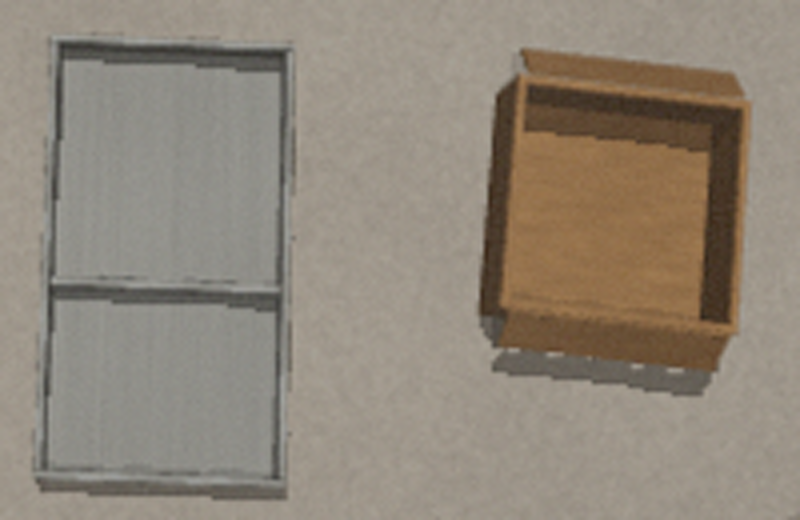

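```bash
cat > h.py <<'E'
import numpy as np, cv2
from station import arm, grab_frame, workorder
from scipy.spatial.transform import Rotation as Ro
def ray(f,u,v):
    P=np.array(f["pose"]); d=np.array([(u-f["cx"])/f["fx"],(v-f["cy"])/f["fy"],1]); d=P[:3,:3]@d
    return P[:3,3],d/np.linalg.norm(d)
def atz(f,u,v,z):
    o,d=ray(f,u,v); return o+d*(z-o[2])/d[2]
def tri(rays):
    A=np.zeros((3,3));b=np.zeros(3)
    for o,d in rays:
        M=np.eye(3)-np.outer(d,d);A+=M;b+=M@o
    p=np.linalg.solve(A,b); return p,[np.linalg.norm((np.eye(3)-np.outer(d,d))@(p-o)) for o,d in rays]
def proj(f,p):
    P=np.array(f["pose"]); c=P[:3,:3].T@(np.array(p)-P[:3,3]); return np.array([f["fx"]*c[0]/c[2]+f["cx"],f["fy"]*c[1]/c[2]+f["cy"]])
def wproj(f,s,p):  # wrist
    R=Ro.from_euler('xyz',s["tcp_rot"],degrees=True).as_matrix(); T=np.array(f["T_tool_cam"])
    t=R.T@(np.array(p)-s["ee_pos"]); c=T[:3,:3].T@(t-T[:3,3]); th=np.arctan2(np.hypot(c[0],c[1]),c[2]); ph=np.arctan2(c[1],c[0])
    return np.array([f["cx"]+f["fx"]*th*np.cos(ph),f["cy"]+f["fy"]*th*np.sin(ph)])
def wray(f,s,u,v):
    R=Ro.from_euler('xyz',s["tcp_rot"],degrees=True).as_matrix(); T=np.array(f["T_tool_cam"])
    x,y=(u-f["cx"])/f["fx"],(v-f["cy"])/f["fy"]; th=np.hypot(x,y); d=np.array([np.sin(th)*x/th,np.sin(th)*y/th,np.cos(th)])
    return R@T[:3,3]+s["ee_pos"], R@T[:3,:3]@d if False else (R@(T[:3,:3]@d))
E
sed -i 's/R@T\[:3,:3\]@d if False else (R@(T\[:3,:3\]@d))/R@(T[:3,:3]@d)/; s/return R@T\[:3,3\]+s/return R@T[:3,3]+s/' h.py
python3 - <<'E'
from h import *
import pickle
T=grab_frame("top");S=grab_frame("scene"); pickle.dump((T,S),open("cams.pkl","wb"))
tz=lambda u,v:(95+(u+.5)/5.6-.5,195+(v+.5)/5.6-.5)
sz=lambda u,v:(265+(u+.5)/6.5-.5,110+(v+.5)/6.5-.5)
ty=lambda u,v:(260+(u+.5)/4-.5,170+(v+.5)/4-.5)
np.set_printoptions(precision=1,suppress=True)
print("tip",tri([ray(T,*tz(686,343)),ray(S,*sz(104,288))]))
print("base plate top");b=np.array([atz(T,*tz(*p),8) for p in [(132,60),(392,133),(308,392),(45,318)]]);print(b,b.mean(0))
print("scene base",[atz(S,*sz(*p),8) for p in [(685,333),(490,442),(322,303)]])
c=np.array([atz(T,*ty(*p),28) for p in [(52,37),(294,48),(286,483),(36,478)]]);print("tray",c,c.mean(0))
d=np.array([atz(T,*ty(*p),28) for p in [(52,285),(282,290)]]);print("divider",d)
c=np.array([atz(T,*ty(*p),60) for p in [(513,76),(749,100),(736,335),(500,309)]]);print("carton",c,c.mean(0))
# collar: screw dot on top at z~ 135-3.5+23
print("screw",tri([ray(T,*tz(557,308)),ray(S,*sz(207,203))]))
# upright top edge
print("upr top", [atz(T,*tz(*p),150) for p in [(188,135),(213,150),(182,266),(160,258)]])
E
```

```text
tip (array([453.4, 111.3, 136.8]), [np.float64(1.6544565425902145), np.float64(1.6544565425901883)])
base plate top
[[590.4 370.1   8. ]
 [557.  255.8   8. ]
 [444.5 288.9   8. ]
 [477.6 402.9   8. ]] [517.4 329.4   8. ]
scene base [array([589.8, 367.1,   8. ]), array([557.6, 251.5,   8. ]), array([445.4, 286. ,   8. ])]
tray [[ 649.4   -9.7   28. ]
 [ 641.4 -158.2   28. ]
 [ 377.8 -145.7   28. ]
 [ 382.5    2.3   28. ]] [512.8 -77.9  28. ]
divider [[ 496.9   -8.3   28. ]
 [ 492.5 -146.6   28. ]]
carton [[ 616.  -284.4   60. ]
 [ 600.3 -425.3   60. ]
 [ 460.2 -408.2   60. ]
 [ 476.9 -270.2   60. ]] [ 538.4 -347.    60. ]
screw (array([467. , 159.3, 155.1]), [np.float64(0.16316345523674627), np.float64(0.16316345523676606)])
upr top [array([535.5, 302.4, 150. ]), array([529.6, 292.7, 150. ]), array([485.1, 302.8, 150. ]), array([488.2, 311.2, 150. ])]
```

The measurements hold up:
- **Bar height:** the tip came out at z 136.8 against 135 given.
- **Collar screw:** z 155.1 against 154.5 expected, 50 mm behind the tip.
- **Bar yaw:** about −106.3°, with collar, roll and core in that order.

Next I'll work out the move to above the collar.

```bash
cat >> h.py <<'E'
def delta(pos,yaw):
    s=arm.read_state(); R=Ro.from_euler('xyz',s["tcp_rot"],degrees=True); Rt=Ro.from_euler('xyz',[180,0,yaw],degrees=True)
    return np.round(R.inv().apply(np.array(pos)-s["ee_pos"])/1000,4), np.round((R.inv()*Rt).as_rotvec(degrees=True),2)
E
python3 - <<'E'
from h import *
import pickle
T,S=pickle.load(open("cams.pkl","rb"))
tz=lambda u,v:(95+(u+.5)/5.6-.5,195+(v+.5)/5.6-.5)
# core/roll silhouette mid top lines: edges at top ridge
d=np.array([-.281,-.960]); tip=np.array([453.2,110.8])
for n,p,z in [("core in",(285,232),153.5),("core out",(372,255),153.5),("roll in",(405,265),164.5),("roll out",(500,285),164.5),("col in",(528,305),154.5),("col out",(608,320),154.5)]:
    q=atz(T,*tz(*p),z)[:2]; print(n,(tip-q)@d, (q-tip)@[d[1],-d[0]])
print(delta([466.9,158.5,215],-16.3))
E
```

```text
core in 158.7696601905133 0.5184832417063482
core out 124.33562703841187 -0.05208148774934932
roll in 108.55990618494944 0.6025251096388503
roll out 72.01702689033154 -1.8527022530062174
col in 61.53349326293269 2.1438054002919276
col out 30.723304516510698 -0.6103264558761445
(array([-0.5214, -0.4902, -0.001 ]), array([-2.000e-02,  4.000e-02, -4.873e+01]))
```

Emit:
carry_out(targets=[{"slide": [-0.01, -0.01, 0], "dr": [0, 0, -1], "hand": 1}, {"slide": [-0.03, -0.028, 0], "dr": [0, 0, -4], "hand": 1}, {"slide": [-0.06, -0.056, 0], "dr": [0, 0, -7], "hand": 1}, {"slide": [-0.095, -0.089, 0], "dr": [0, 0, -11], "hand": 1}, {"slide": [-0.13, -0.122, 0], "dr": [0, 0, -15], "hand": 1}, {"slide": [-0.165, -0.155, 0], "dr": [0, 0, -18], "hand": 1}, {"slide": [-0.2, -0.188, 0], "dr": [0, 0, -22], "hand": 1}, {"slide": [-0.235, -0.221, 0], "dr": [0, 0, -26], "hand": 1}, {"slide": [-0.27, -0.254, 0], "dr": [0, 0, -30], "hand": 1}, {"slide": [-0.305, -0.287, 0], "dr": [0, 0, -34], "hand": 1}, {"slide": [-0.34, -0.32, 0], "dr": [0, 0, -38], "hand": 1}, {"slide": [-0.375, -0.353, 0], "dr": [0, 0, -41], "hand": 1}, {"slide": [-0.41, -0.386, 0], "dr": [0, 0, -44], "hand": 1}, {"slide": [-0.445, -0.419, 0], "dr": [0, 0, -46], "hand": 1}, {"slide": [-0.48, -0.451, 0], "dr": [0, 0, -48], "hand": 1}, {"slide": [-0.505, -0.475, 0], "dr": [0, 0, -48.7], "hand": 1}, {"slide": [-0.518, -0.487, 0], "dr": [0, 0, -48.7], "hand": 1}, {"slide": [-0.5214, -0.49, 0], "dr": [0, 0, -48.7], "hand": 1}, {"slide": [-0.5214, -0.49, 0], "dr": [0, 0, -48.7], "hand": 1}, {"slide": [-0.5214, -0.49, 0], "dr": [0, 0, -48.7], "hand": 1}], force=20)

```text
time_s: 2.25
ee_pos: [466.0, 157.6, 213.9]
tcp_rot: [180.0, 0.1, -16.3]
wrist_force: [-0.0, 0.3, 0.3]
finger_gap: 0.998
```

```bash
python3 - <<'E'
from h import *
s=arm.read_state(); f=grab_frame("wrist"); im=f["pixels"][:,:,::-1].copy()
cv2.imwrite("pics/wrist1raw.png",im)
d=np.array([-.281,-.960,0]);tip=np.array([453.2,110.8,135])
for t in (0,50,90.3,141.5,196):
    u=wproj(f,s,tip-d*t); print(t,u.round(1)); cv2.circle(im,tuple(int(x) for x in u.round()),3,(0,0,255),1)
cv2.imwrite("pics/wrist1.png",im)
print(s["time_s"],s["ee_pos"],s["tcp_rot"],s["wrist_force"])
E
```

```text
0 [286.9 277.8]
50 [286.9 220.2]
90.3 [286.9 169.5]
141.5 [286.8 103.2]
196 [286.7  35.7]
2.25 [465.97600019 157.61136858 213.94324811] [ 1.79992097e+02  5.24361311e-02 -1.63497391e+01] [-0.03579597  0.30101469  0.3091399 ]
```

View pics/wrist1.png

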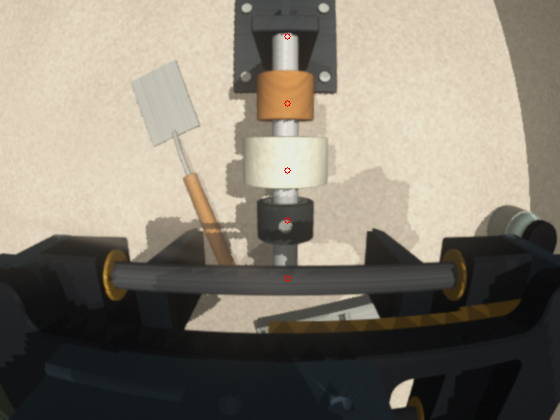

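The wrist view shows the bar axis at about column 286, matching the model's 287. The collar screw sits at (285,226), the roll spans columns 245–327 and the core is at rows 70–120.

```bash
python3 - <<'E'
from h import *
import pickle
T,S=pickle.load(open("cams.pkl","rb"))
s=arm.read_state(); f=grab_frame("wrist")
tz=lambda u,v:(95+(u+.5)/5.6-.5,195+(v+.5)/5.6-.5)
sz=lambda u,v:(265+(u+.5)/6.5-.5,110+(v+.5)/6.5-.5)
d=np.array([-.281,-.960,0]);tip=np.array([453.2,110.8,135]); l=np.array([d[1],-d[0],0])
p,r=tri([ray(T,*tz(557,308)),ray(S,*sz(207,203)),wray(f,s,285.3,226)]); print("screw3",p,r,(tip-p)@d,(p-tip)@l)
for n,u,v,z in [("screw",285.3,226,154.5),("col in",285,199,154.5),("col out",285,240,154.5),("roll in",286,137,164.5),("roll out",286,187,164.5),("core in",286,71,153.5),("core out",286,120,153.5)]:
    o,w=wray(f,s,u,v); q=o+w*(z-o[2])/w[2]; print(n,q.round(1),((tip-q)@d).round(1),((q-tip)@l).round(1))
c=tip-d*49; print(delta([c[0],c[1],116],-16.3), c)
E
```

```text
screw3 [466.72985299 159.51273201 154.76855942] [np.float64(0.42889540606696447), np.float64(0.08614989004737686), np.float64(0.3807343638345787)] 50.56611141597252 0.6996188282128469
screw [466.4 159.6 154.5] 50.5 1.1
col in [471.9 179.  154.5] 70.8 1.3
col out [463.1 149.3 154.5] 39.7 1.3
roll in [485.1 221.5 164.5] 115.2 0.5
roll out [475.4 188.7 164.5] 81.0 0.6
core in [498.6 267.3 153.5] 163.0 0.4
core out [488.5 233.2 153.5] 127.4 0.5
(array([ 0.0006, -0.0006,  0.0981]), array([-0.02,  0.03, -0.1 ])) [466.969 157.84  135.   ]
```

```bash
python3 - <<'E'
from h import *
print(delta([466.8,159,112.5],-16.3))
E
```

```text
(array([ 1.000e-04, -1.600e-03,  1.016e-01]), array([-0.02,  0.03, -0.1 ]))
```

Emit:
carry_out(targets=[{"slide": [0, -0.0015, 0.02], "dr": [0, 0, 0], "hand": 1}, {"slide": [0, -0.0015, 0.05], "dr": [0, 0, 0], "hand": 1}, {"slide": [0, -0.0015, 0.08], "dr": [0, 0, 0], "hand": 0.9}, {"slide": [0, -0.0015, 0.095], "dr": [0, 0, 0], "hand": 0.8}, {"slide": [0, -0.0015, 0.101], "dr": [0, 0, 0], "hand": 0.7}, {"slide": [0, -0.0015, 0.101], "dr": [0, 0, 0], "hand": 0.6}, {"slide": [0, -0.0015, 0.101], "dr": [0, 0, 0], "hand": 0.4}, {"slide": [0, -0.0015, 0.101], "dr": [0, 0, 0], "hand": 0.4}, {"slide": [0, -0.0015, 0.101], "dr": [0, 0, 0], "hand": 0.4}, {"slide": [0, -0.0015, 0.101], "dr": [0, 0, 0], "hand": 0.4}, {"slide": [0, -0.0015, 0.101], "dr": [0, 0, 0], "hand": 0.4}], force=20)

```text
time_s: 3.45
ee_pos: [467.4, 159.0, 114.2]
tcp_rot: [-179.9, -0.1, -16.4]
wrist_force: [-0.3, -0.7, 6.4]
finger_gap: 0.501
```

```bash
python3 - <<'E'
from h import *
s=arm.read_state(); f=grab_frame("wrist"); im=f["pixels"][:,:,::-1].copy()
cv2.imwrite("pics/wrist2.png",im)
print(s["time_s"],s["ee_pos"],s["tcp_rot"],s["wrist_force"],s["finger_gap"]*91)
E
```

```text
3.45 [467.43802169 158.9895969  114.17967836] [-1.79925791e+02 -8.76960923e-02 -1.63892622e+01] [-0.2517051  -0.67254611  6.44899706] 45.5637628368053
```

View pics/wrist2.png

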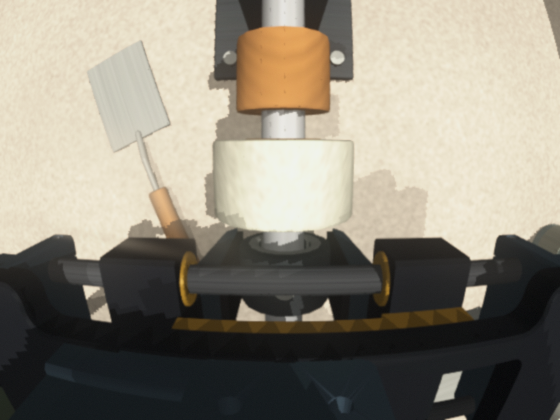

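The collar is gripped: 45.6 mm opening against 46 mm nominal. I'll raise it about 3.5 mm to centre it on the bar.

Emit:
carry_out(targets=[{"slide": [0, 0, -0.001], "dr": [0, 0, 0], "hand": 0.4}, {"slide": [0, 0, -0.0025], "dr": [0, 0, 0], "hand": 0.4}, {"slide": [0, 0, -0.0035], "dr": [0, 0, 0], "hand": 0.4}, {"slide": [0, 0, -0.0035], "dr": [0, 0, 0], "hand": 0.4}], force=20)

```text
time_s: 3.9
ee_pos: [467.2, 159.0, 117.5]
tcp_rot: [-179.9, -0.1, -16.4]
wrist_force: [-0.2, 0.1, -2.7]
finger_gap: 0.503
```

```bash
python3 - <<'E'
from h import *
s=arm.read_state()
print(s["time_s"],s["ee_pos"],s["tcp_rot"],s["wrist_force"],s["ft_torque"])
d=np.array([-.281,-.960,0]); print(delta(s["ee_pos"]+d*100,-16.3))
E
```

```text
3.9 [467.23308515 159.01045384 117.52822539] [-1.79938722e+02 -6.29438505e-02 -1.63845803e+01] [-0.16642909  0.14722703 -2.72987738] [-0.01593541 -0.0696534   0.01491898]
(array([ 0.0001,  0.1   , -0.0001]), array([-0.06, -0.06, -0.08]))
```

Emit:
carry_out(targets=[{"slide": [0, 0.005, 0], "dr": [0, 0, 0], "hand": 0.4}, {"slide": [0, 0.015, 0], "dr": [0, 0, 0], "hand": 0.4}, {"slide": [0, 0.025, 0], "dr": [0, 0, 0], "hand": 0.4}, {"slide": [0, 0.03, 0], "dr": [0, 0, 0], "hand": 0.4}], force=20)

```text
time_s: 4.3
ee_pos: [458.1, 129.0, 117.4]
tcp_rot: [-180.0, -0.0, -16.4]
wrist_force: [-0.8, 0.7, -1.1]
finger_gap: 0.5
```

Emit:
carry_out(targets=[{"slide": [0, 0.01, 0], "dr": [0, 0, 0], "hand": 0.4}, {"slide": [0, 0.025, 0], "dr": [0, 0, 0], "hand": 0.4}, {"slide": [0, 0.045, 0], "dr": [0, 0, 0], "hand": 0.4}, {"slide": [0, 0.065, 0], "dr": [0, 0, 0], "hand": 0.4}, {"slide": [0, 0.08, 0], "dr": [0, 0, 0], "hand": 0.4}, {"slide": [0, 0.085, 0], "dr": [0, 0, 0], "hand": 0.4}, {"slide": [0, 0.085, 0], "dr": [0, 0, 0], "hand": 0.4}], force=20)

```text
time_s: 5.0
ee_pos: [433.8, 46.6, 117.4]
tcp_rot: [-180.0, -0.0, -16.5]
wrist_force: [0.0, 0.9, -0.9]
finger_gap: 0.506
```

```bash
python3 - <<'E'
from h import *
s=arm.read_state()
f=grab_frame("top");cv2.imwrite("pics/top2.png",f["pixels"][:,:,::-1])
print(s["ee_pos"],s["wrist_force"],s["finger_gap"])
print(delta([437.9,-74.4,117],-2.7)); print(delta([437.9,-74.4,9.5],-2.7))
E
```

```text
[433.75359324  46.63346    117.44630444] [ 0.04135022  0.90939172 -0.93036596] 0.5060999142970567
(array([0.0381, 0.1155, 0.0004]), array([ -0.05,  -0.06, -13.8 ]))
(array([0.0381, 0.1156, 0.1079]), array([ -0.05,  -0.06, -13.8 ]))
```

View pics/top2.png

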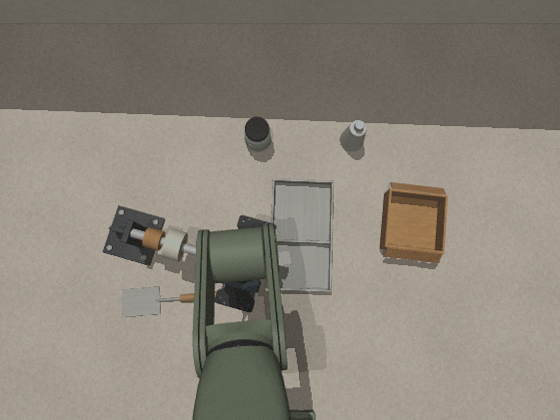

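The collar is clear of the bar and still gripped; the roll and core stayed on. I'll check the tray and carton heights with the scene camera before placing.

```bash
python3 - <<'E'
from h import *
import pickle
T,S=pickle.load(open("cams.pkl","rb"))
im=cv2.imread("pics/scene0.png")
np.set_printoptions(precision=1,suppress=True)
out=cv2.resize(im[185:375,125:325],None,fx=4,fy=4,interpolation=cv2.INTER_CUBIC)[:600]
def P(p): u=proj(S,p); return tuple(int(round(x)) for x in ((u-[125,185]+.5)*4-.5))
def draw(c,yaw,x,y,z):
    a=np.radians(yaw); 
    pts=[P([c[0]+i*np.cos(a)-j*np.sin(a),c[1]+i*np.sin(a)+j*np.cos(a),z]) for i,j in[(x,y),(-x,y),(-x,-y),(x,-y)]]
    cv2.polylines(out,[np.array(pts)],True,(0,0,255),1)
draw((512.8,-77.9),-2.65,135,75,28); draw((538.4,-347),-6.7,70,70,60)
draw((437.9,-74.4),-2.65,55,70,4)
cv2.imwrite("pics/scene0t.png",out)
E
```

```text
(no output)
```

View pics/scene0t.png

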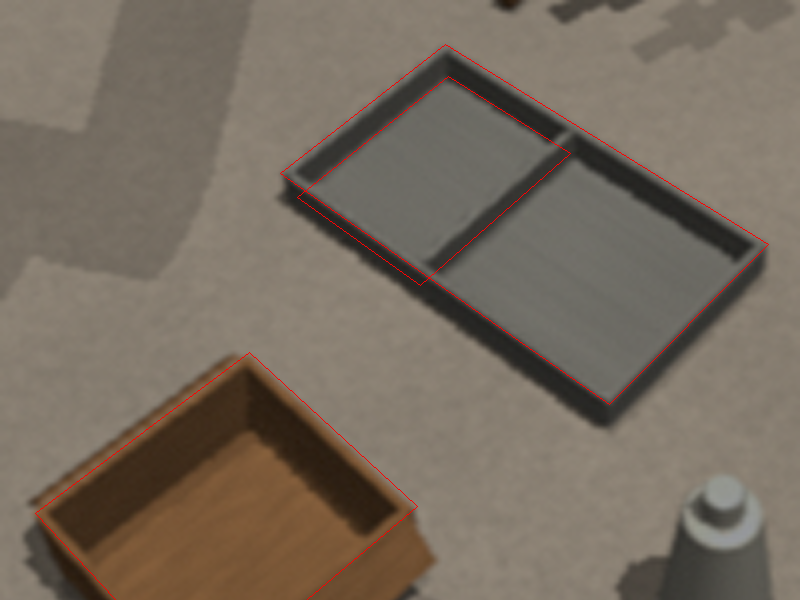

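The tray and carton models from the top camera line up with the scene image: rims at z 28 and 60, within about 2 mm. Now I'll lower the collar into the small bay.

Emit:
carry_out(targets=[{"slide": [0.006, 0.02, 0], "dr": [0, 0, -2], "hand": 0.4}, {"slide": [0.016, 0.05, 0], "dr": [0, 0, -6], "hand": 0.4}, {"slide": [0.027, 0.085, 0.01], "dr": [0, 0, -10], "hand": 0.4}, {"slide": [0.035, 0.107, 0.03], "dr": [0, 0, -13], "hand": 0.4}, {"slide": [0.038, 0.1155, 0.06], "dr": [0, 0, -13.8], "hand": 0.4}, {"slide": [0.038, 0.1155, 0.085], "dr": [0, 0, -13.8], "hand": 0.4}, {"slide": [0.038, 0.1155, 0.1], "dr": [0, 0, -13.8], "hand": 0.4}, {"slide": [0.038, 0.1155, 0.104], "dr": [0, 0, -13.8], "hand": 0.4}, {"slide": [0.038, 0.1155, 0.104], "dr": [0, 0, -13.8], "hand": 0.4}], force=20)

```text
time_s: 5.95
ee_pos: [438.1, -73.9, 13.1]
tcp_rot: [-179.9, -0.0, -2.7]
wrist_force: [-0.9, -0.2, -0.3]
finger_gap: 0.502
```

```bash
python3 - <<'E'
from h import *
s=arm.read_state(); f=grab_frame("wrist"); cv2.imwrite("pics/wrist3.png",f["pixels"][:,:,::-1])
print(s["ee_pos"],s["tcp_rot"],s["wrist_force"],s["finger_gap"])
E
```

```text
[438.06636406 -73.91717453  13.12593103] [-1.79948825e+02 -2.01865544e-02 -2.65773593e+00] [-0.86252767 -0.17824378 -0.26993293] 0.5015066788143749
```

View pics/wrist3.png

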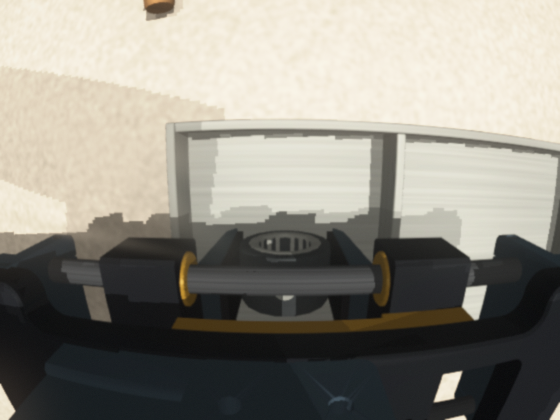

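The collar is held in the middle of the small bay, clear of all walls. I'll lower it to contact and open slowly.

Emit:
carry_out(targets=[{"slide": [0, 0, 0.0015], "dr": [0, 0, 0], "hand": 0.4}, {"slide": [0, 0, 0.003], "dr": [0, 0, 0], "hand": 0.4}, {"slide": [0, 0, 0.0035], "dr": [0, 0, 0], "hand": 0.4}, {"slide": [0, 0, 0.0035], "dr": [0, 0, 0], "hand": 0.4}], force=10)

```text
time_s: 6.4
ee_pos: [438.7, -74.0, 10.5]
tcp_rot: [-180.0, -0.1, -2.7]
wrist_force: [-0.3, -0.3, -0.6]
finger_gap: 0.505
```

Emit:
carry_out(targets=[{"slide": [0, 0, 0.001], "dr": [0, 0, 0], "hand": 0.4}, {"slide": [0, 0, 0.0015], "dr": [0, 0, 0], "hand": 0.4}, {"slide": [0, 0, 0.0015], "dr": [0, 0, 0], "hand": 0.4}], force=10)

```text
time_s: 6.7
ee_pos: [438.9, -74.1, 9.7]
tcp_rot: [-180.0, -0.2, -2.7]
wrist_force: [-0.6, 0.9, 6.6]
finger_gap: 0.511
```

Contact: force rose to +6.6 N at z 9.7, as predicted. Releasing gently now.

Emit:
carry_out(targets=[{"slide": [0, 0, 0], "dr": [0, 0, 0], "hand": 0.53}, {"slide": [0, 0, 0], "dr": [0, 0, 0], "hand": 0.55}, {"slide": [0, 0, 0], "dr": [0, 0, 0], "hand": 0.57}, {"slide": [0, 0, 0], "dr": [0, 0, 0], "hand": 0.6}, {"slide": [0, 0, 0], "dr": [0, 0, 0], "hand": 0.63}, {"slide": [0, 0, 0], "dr": [0, 0, 0], "hand": 0.65}, {"slide": [0, 0, -0.01], "dr": [0, 0, 0], "hand": 0.65}, {"slide": [0, 0, -0.03], "dr": [0, 0, 0], "hand": 0.65}, {"slide": [0, 0, -0.06], "dr": [0, 0, 0], "hand": 0.65}, {"slide": [0, 0, -0.1], "dr": [0, 0, 0], "hand": 0.8}, {"slide": [0, 0, -0.14], "dr": [0, 0, 0], "hand": 1}, {"slide": [0, 0, -0.18], "dr": [0, 0, 0], "hand": 1}, {"slide": [0, 0, -0.2], "dr": [0, 0, 0], "hand": 1}, {"slide": [0, 0, -0.205], "dr": [0, 0, 0], "hand": 1}])

```text
time_s: 8.1
ee_pos: [439.6, -74.4, 218.0]
tcp_rot: [180.0, -0.5, -2.7]
wrist_force: [0.7, -0.3, -0.6]
finger_gap: 0.996
```

```bash
python3 - <<'E'
from h import *
s=arm.read_state(); f=grab_frame("wrist"); cv2.imwrite("pics/wrist4.png",f["pixels"][:,:,::-1])
print(s["time_s"],s["ee_pos"],s["finger_gap"])
f=grab_frame("scene");cv2.imwrite("pics/scene4.png",f["pixels"][:,:,::-1])
# roll centre t ~ 90..98
d=np.array([-.281,-.960,0]);tip=np.array([453.2,110.8,135]); l=np.array([d[1],-d[0],0])
c=tip+.5*l-93*d; print(c,delta([c[0],c[1],215],-16.3))
E
```

```text
8.1 [439.5603286  -74.41574106 218.01401736] 0.9956431535275236
[478.853  200.2205 135.    ] (array([ 0.0279, -0.2759,  0.0004]), array([-0.05, -0.23, 13.64]))
```

View pics/wrist4.png

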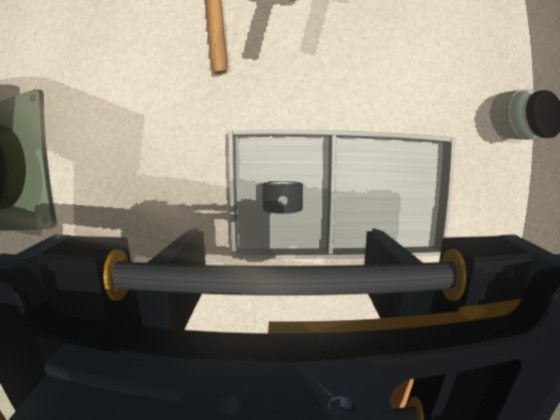

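View pics/scene4.png

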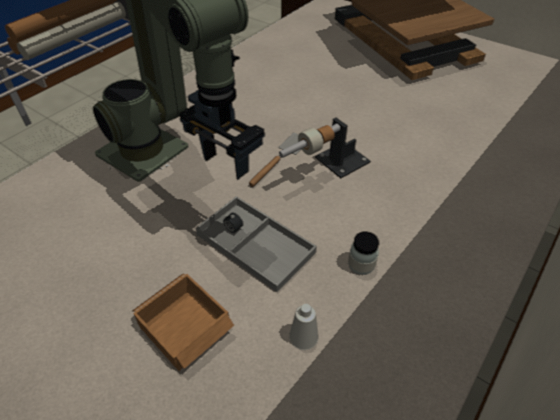

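The collar rests in the small bay (wrist view 283,197). Next is the roll.

Emit:
carry_out(targets=[{"slide": [0.002, -0.02, 0], "dr": [0, 0, 1], "hand": 1}, {"slide": [0.005, -0.055, 0], "dr": [0, 0, 3], "hand": 1}, {"slide": [0.01, -0.1, 0], "dr": [0, 0, 5], "hand": 1}, {"slide": [0.015, -0.145, 0], "dr": [0, 0, 7], "hand": 1}, {"slide": [0.019, -0.19, 0], "dr": [0, 0, 9], "hand": 1}, {"slide": [0.024, -0.23, 0], "dr": [0, 0, 12], "hand": 1}, {"slide": [0.027, -0.26, 0], "dr": [0, -0.1, 13], "hand": 1}, {"slide": [0.028, -0.273, 0], "dr": [0, -0.2, 13.6], "hand": 1}, {"slide": [0.028, -0.276, 0], "dr": [0, -0.2, 13.6], "hand": 1}, {"slide": [0.028, -0.276, 0], "dr": [0, -0.2, 13.6], "hand": 1}])

```text
time_s: 9.2
ee_pos: [478.1, 200.0, 213.9]
tcp_rot: [179.9, 0.1, -16.2]
wrist_force: [0.2, -0.0, -0.4]
finger_gap: 1.001
```

```bash
python3 - <<'E'
from h import *
s=arm.read_state(); f=grab_frame("wrist"); im=f["pixels"][:,:,::-1]; cv2.imwrite("pics/wrist5.png",im)
cv2.imwrite("pics/wrist5z.png",cv2.resize(im[60:270,180:390],None,fx=2.8,fy=2.8,interpolation=cv2.INTER_CUBIC))
print(s["time_s"],s["ee_pos"],s["tcp_rot"])
f=grab_frame("top");im=f["pixels"][:,:,::-1];cv2.imwrite("pics/top5.png",im)
E
```

```text
9.2 [478.07825315 199.97016198 213.8652821 ] [ 1.79913691e+02  1.17558219e-01 -1.62021598e+01]
```

View pics/wrist5z.png

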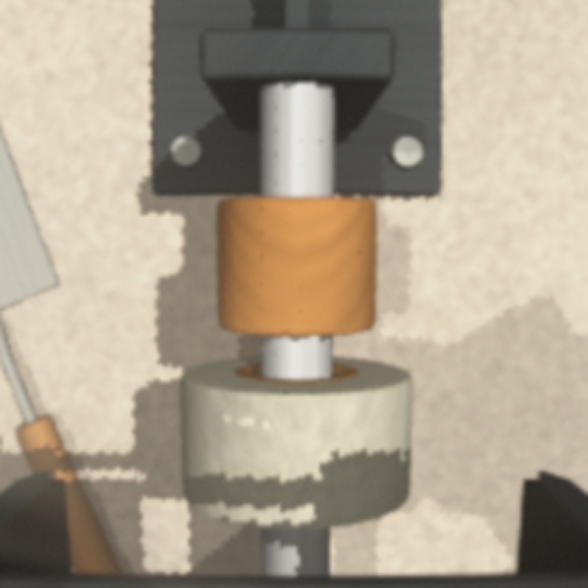

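The zoomed wrist view shows the roll's ridge from inner rim row ~393 to outer ~525, with columns 183–411. The core's ridge runs over rows 198–335.

```bash
python3 - <<'E'
from h import *
s=arm.read_state(); f=grab_frame("wrist")
d=np.array([-.281,-.960,0]);tip=np.array([453.2,110.8,135]); l=np.array([d[1],-d[0],0])
for n,u,v,z in [("roll in",297,393,164.5),("roll out",297,525,164.5),("core in",297,199,153.5),("core out",297,335,153.5),("upr front",297,78,150),("L",183,440,131.5),("R",411,440,131.5)]:
    o,w=wray(f,s,180+(u+.5)/2.8-.5,60+(v+.5)/2.8-.5); q=o+w*(z-o[2])/w[2]; print(n,q.round(1),((tip-q)@d).round(1),((q-tip)@l).round(1))
c=tip+.5*l-95*d; print(c,delta([c[0],c[1],112.5],-16.3))
E
```

```text
roll in [484.9 221.7 164.5] 115.4 0.8
roll out [475.2 188.6 164.5] 80.9 0.7
core in [498.3 267.7 153.5] 163.3 0.8
core out [488.5 234.2 153.5] 128.4 0.8
upr front [507.3 298.1 150. ] 195.0 0.7
L [447.6 211.6 131.5] 95.2 33.7
R [510.9 193.1 131.5] 95.2 -32.3
[479.415  202.1405 135.    ] (array([-0.    , -0.003 ,  0.1025]), array([ 0.01,  0.02, -0.01]))
```

Emit:
carry_out(targets=[{"slide": [0, -0.003, 0.015], "dr": [0, 0, 0], "hand": 1}, {"slide": [0, -0.006, 0.045], "dr": [0, 0, 0], "hand": 1}, {"slide": [0, -0.006, 0.075], "dr": [0, 0, 0], "hand": 1}, {"slide": [0, -0.006, 0.093], "dr": [0, 0, 0], "hand": 1}, {"slide": [0, -0.006, 0.1], "dr": [0, 0, 0], "hand": 0.9}, {"slide": [0, -0.006, 0.101], "dr": [0, 0, 0], "hand": 0.8}, {"slide": [0, -0.006, 0.101], "dr": [0, 0, 0], "hand": 0.7}, {"slide": [0, -0.006, 0.101], "dr": [0, 0, 0], "hand": 0.62}, {"slide": [0, -0.006, 0.101], "dr": [0, 0, 0], "hand": 0.62}, {"slide": [0, -0.006, 0.101], "dr": [0, 0, 0], "hand": 0.62}], force=20)

```text
time_s: 10.35
ee_pos: [481.0, 205.1, 115.0]
tcp_rot: [-179.9, -0.1, -16.3]
wrist_force: [0.2, -2.1, 4.2]
finger_gap: 0.727
```

```bash
python3 - <<'E'
from h import *
s=arm.read_state(); f=grab_frame("wrist"); cv2.imwrite("pics/wrist6.png",f["pixels"][:,:,::-1])
print(s["time_s"],s["ee_pos"],s["tcp_rot"],s["wrist_force"],s["finger_gap"]*91)
E
```

```text
10.35 [480.96200016 205.0595796  115.0338972 ] [-1.79947714e+02 -9.63052886e-02 -1.62995062e+01] [ 0.17284366 -2.13494899  4.167464  ] 66.14786922046862
```

View pics/wrist6.png

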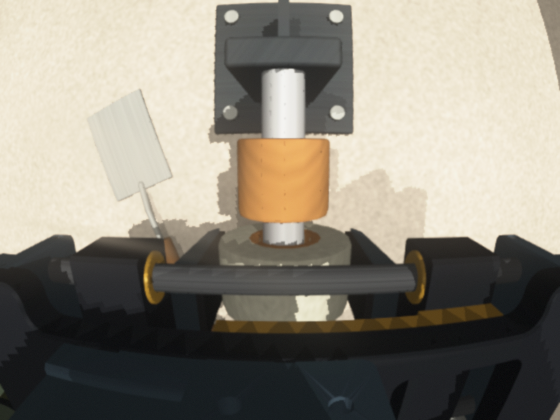

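The roll is gripped at 66.1 mm. I'll raise it 3.5 mm to centre it and check it comes free.

Emit:
carry_out(targets=[{"slide": [0, 0, -0.001], "dr": [0, 0, 0], "hand": 0.62}, {"slide": [0, 0, -0.0025], "dr": [0, 0, 0], "hand": 0.62}, {"slide": [0, 0, -0.0035], "dr": [0, 0, 0], "hand": 0.62}, {"slide": [0, 0, -0.0035], "dr": [0, 0, 0], "hand": 0.62}, {"slide": [0, 0.005, -0.0035], "dr": [0, 0, 0], "hand": 0.62}, {"slide": [0, 0.015, -0.0035], "dr": [0, 0, 0], "hand": 0.62}, {"slide": [0, 0.025, -0.0035], "dr": [0, 0, 0], "hand": 0.62}, {"slide": [0, 0.03, -0.0035], "dr": [0, 0, 0], "hand": 0.62}])

```text
time_s: 11.2
ee_pos: [471.8, 174.9, 118.4]
tcp_rot: [-180.0, -0.1, -16.3]
wrist_force: [0.6, 0.1, -1.5]
finger_gap: 0.725
```

Emit:
carry_out(targets=[{"slide": [0, 0.008, 0], "dr": [0, 0, 0], "hand": 0.62}, {"slide": [0, 0.024, 0], "dr": [0, 0, 0], "hand": 0.62}, {"slide": [0, 0.044, 0], "dr": [0, 0, 0], "hand": 0.62}, {"slide": [0, 0.066, 0], "dr": [0, 0, 0], "hand": 0.62}, {"slide": [0, 0.088, 0], "dr": [0, 0, 0], "hand": 0.62}, {"slide": [0, 0.108, 0], "dr": [0, 0, 0], "hand": 0.62}, {"slide": [0, 0.12, 0], "dr": [0, 0, 0], "hand": 0.62}, {"slide": [0, 0.125, 0], "dr": [0, 0, 0], "hand": 0.62}, {"slide": [0, 0.125, 0], "dr": [0, 0, 0], "hand": 0.62}])

```text
time_s: 12.1
ee_pos: [436.6, 54.5, 118.5]
tcp_rot: [-180.0, -0.1, -16.4]
wrist_force: [0.2, 0.5, -0.9]
finger_gap: 0.723
```

```bash
python3 - <<'E'
from h import *
s=arm.read_state(); f=grab_frame("wrist"); cv2.imwrite("pics/wrist7.png",f["pixels"][:,:,::-1])
print(s["time_s"],s["ee_pos"],s["wrist_force"],s["finger_gap"]*91)
print(delta([570.2,-80.6,118],-2.7),delta([570.2,-80.6,24.5],-2.7))
E
```

```text
12.1 [436.60001282  54.5059961  118.48966956] [ 0.20732364  0.54263    -0.90444166] 65.78530302266306
(array([0.1661, 0.0925, 0.0007]), array([ -0.03,  -0.09, -13.69])) (array([0.166 , 0.0926, 0.0942]), array([ -0.03,  -0.09, -13.69]))
```

View pics/wrist7.png

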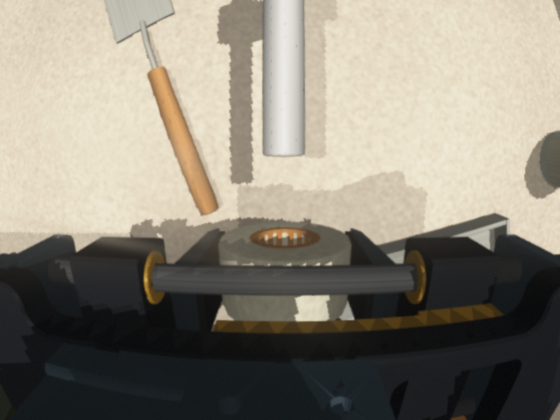

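The roll is off the bar. Carrying it to the large bay.

Emit:
carry_out(targets=[{"slide": [0.015, 0.008, 0], "dr": [0, 0, -1], "hand": 0.62}, {"slide": [0.04, 0.022, 0], "dr": [0, 0, -3], "hand": 0.62}, {"slide": [0.075, 0.042, 0], "dr": [0, 0, -6], "hand": 0.62}, {"slide": [0.11, 0.061, 0], "dr": [0, 0, -9], "hand": 0.62}, {"slide": [0.14, 0.078, 0], "dr": [0, 0, -12], "hand": 0.62}, {"slide": [0.16, 0.089, 0.01], "dr": [0, 0, -13.5], "hand": 0.62}, {"slide": [0.166, 0.0925, 0.03], "dr": [0, 0, -13.7], "hand": 0.62}, {"slide": [0.166, 0.0925, 0.055], "dr": [0, 0, -13.7], "hand": 0.62}, {"slide": [0.166, 0.0925, 0.077], "dr": [0, 0, -13.7], "hand": 0.62}, {"slide": [0.166, 0.0925, 0.088], "dr": [0, 0, -13.7], "hand": 0.62}, {"slide": [0.166, 0.0925, 0.092], "dr": [0, 0, -13.7], "hand": 0.62}, {"slide": [0.166, 0.0925, 0.092], "dr": [0, 0, -13.7], "hand": 0.62}])

```text
time_s: 13.35
ee_pos: [570.6, -80.1, 26.7]
tcp_rot: [-180.0, -0.1, -2.6]
wrist_force: [-0.7, -0.4, -1.5]
finger_gap: 0.722
```

```bash
python3 - <<'E'
from h import *
s=arm.read_state(); f=grab_frame("wrist"); cv2.imwrite("pics/wrist8.png",f["pixels"][:,:,::-1])
print(s["time_s"],s["ee_pos"],s["wrist_force"],s["finger_gap"]*91)
E
```

```text
13.35 [570.59078032 -80.13869315  26.65637261] [-0.68760425 -0.39952667 -1.46799137] 65.67180135949486
```

View pics/wrist8.png

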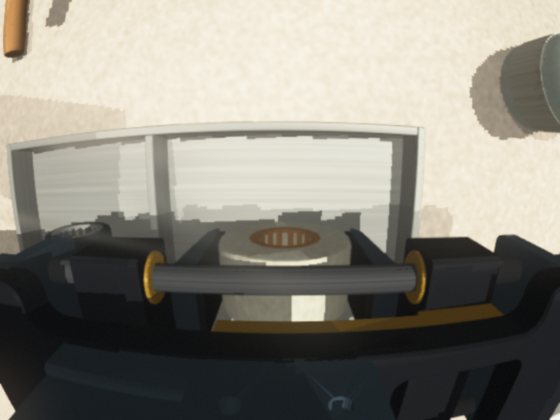

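The roll is centred over the large bay. Lowering about 6 mm to contact.

Emit:
carry_out(targets=[{"slide": [0, 0, 0.002], "dr": [0, 0, 0], "hand": 0.62}, {"slide": [0, 0, 0.0035], "dr": [0, 0, 0], "hand": 0.62}, {"slide": [0, 0, 0.005], "dr": [0, 0, 0], "hand": 0.62}, {"slide": [0, 0, 0.006], "dr": [0, 0, 0], "hand": 0.62}, {"slide": [0, 0, 0.006], "dr": [0, 0, 0], "hand": 0.62}], force=12)

```text
time_s: 13.9
ee_pos: [570.9, -80.3, 21.2]
tcp_rot: [-180.0, -0.2, -2.7]
wrist_force: [0.4, -0.9, -0.9]
finger_gap: 0.722
```

Emit:
carry_out(targets=[{"slide": [0, 0, 0.001], "dr": [0, 0, 0], "hand": 0.62}, {"slide": [0, 0, 0.002], "dr": [0, 0, 0], "hand": 0.62}, {"slide": [0, 0, 0.002], "dr": [0, 0, 0], "hand": 0.62}])

```text
time_s: 14.2
ee_pos: [571.0, -80.4, 20.6]
tcp_rot: [-180.0, -0.2, -2.7]
wrist_force: [-2.6, -0.6, 7.7]
finger_gap: 0.724
```

Emit:
carry_out(targets=[{"slide": [0, 0, 0], "dr": [0, 0, 0], "hand": 0.74}, {"slide": [0, 0, 0], "dr": [0, 0, 0], "hand": 0.76}, {"slide": [0, 0, 0], "dr": [0, 0, 0], "hand": 0.79}, {"slide": [0, 0, 0], "dr": [0, 0, 0], "hand": 0.83}, {"slide": [0, 0, 0], "dr": [0, 0, 0], "hand": 0.87}, {"slide": [0, 0, 0], "dr": [0, 0, 0], "hand": 0.88}, {"slide": [0, 0, -0.01], "dr": [0, 0, 0], "hand": 0.88}, {"slide": [0, 0, -0.03], "dr": [0, 0, 0], "hand": 0.88}, {"slide": [0, 0, -0.06], "dr": [0, 0, 0], "hand": 0.88}, {"slide": [0, 0, -0.1], "dr": [0, 0, 0], "hand": 0.9}, {"slide": [0, 0, -0.14], "dr": [0, 0, 0], "hand": 0.9}, {"slide": [0, 0, -0.175], "dr": [0, 0, 0], "hand": 0.9}, {"slide": [0, 0, -0.195], "dr": [0, 0, 0], "hand": 0.9}, {"slide": [0, 0, -0.195], "dr": [0, 0, 0], "hand": 0.9}])

```text
time_s: 15.6
ee_pos: [572.2, -80.7, 219.9]
tcp_rot: [180.0, -0.7, -2.7]
wrist_force: [0.4, -0.4, -0.6]
finger_gap: 0.9
```

```bash
python3 - <<'E'
from h import *
s=arm.read_state(); f=grab_frame("wrist"); cv2.imwrite("pics/wrist9.png",f["pixels"][:,:,::-1])
print(s["time_s"],s["ee_pos"],s["finger_gap"])
d=np.array([-.281,-.960,0]);tip=np.array([453.2,110.8,135]); l=np.array([d[1],-d[0],0])
c=tip+.7*l-146*d; print(c,delta([c[0],c[1],214],-16.3))
E
```

```text
15.6 [572.18398039 -80.67553197 219.90376547] 0.9003700519849591
[493.554  251.1567 135.    ] (array([-0.0927, -0.3277,  0.0026]), array([-0.03, -0.4 , 13.64]))
```

View pics/wrist9.png

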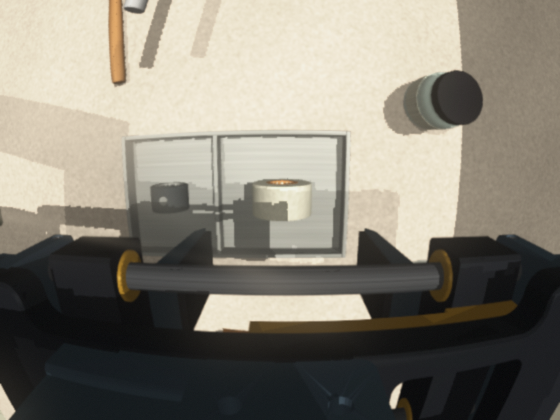

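The roll sits in the large bay and the collar in the small bay. Now to above the core.

Emit:
carry_out(targets=[{"slide": [-0.004, -0.015, 0], "dr": [0, 0, 1], "hand": 0.9}, {"slide": [-0.012, -0.043, 0], "dr": [0, 0, 2], "hand": 0.9}, {"slide": [-0.023, -0.083, 0], "dr": [0, 0, 4], "hand": 0.9}, {"slide": [-0.035, -0.125, 0], "dr": [0, -0.1, 6], "hand": 0.9}, {"slide": [-0.047, -0.167, 0], "dr": [0, -0.2, 7], "hand": 0.9}, {"slide": [-0.059, -0.209, 0], "dr": [0, -0.3, 9], "hand": 0.9}, {"slide": [-0.071, -0.25, 0], "dr": [0, -0.4, 11], "hand": 0.9}, {"slide": [-0.082, -0.29, 0], "dr": [0, -0.4, 13], "hand": 0.9}, {"slide": [-0.09, -0.317, 0.002], "dr": [0, -0.4, 13.6], "hand": 0.9}, {"slide": [-0.0927, -0.3277, 0.0026], "dr": [0, -0.4, 13.6], "hand": 0.9}, {"slide": [-0.0927, -0.3277, 0.0026], "dr": [0, -0.4, 13.6], "hand": 0.9}, {"slide": [-0.0927, -0.3277, 0.0026], "dr": [0, -0.4, 13.6], "hand": 0.9}])

```text
time_s: 16.85
ee_pos: [493.4, 250.2, 213.3]
tcp_rot: [179.9, 0.0, -16.3]
wrist_force: [0.1, 0.2, 0.9]
finger_gap: 0.897
```

```bash
python3 - <<'E'
from h import *
s=arm.read_state(); f=grab_frame("wrist"); im=f["pixels"][:,:,::-1]; cv2.imwrite("pics/wrist10.png",im)
cv2.imwrite("pics/wrist10z.png",cv2.resize(im[60:270,180:390],None,fx=2.8,fy=2.8,interpolation=cv2.INTER_CUBIC))
d=np.array([-.281,-.960,0]);tip=np.array([453.2,110.8,135]); l=np.array([d[1],-d[0],0])
c=tip+.7*l-145.5*d
print(s["time_s"],s["ee_pos"],s["tcp_rot"],delta([c[0],c[1],112.5],-16.3))
E
```

```text
16.85 [493.43980349 250.15705413 213.26086223] [ 1.79929934e+02  4.66125280e-02 -1.62623028e+01] (array([-0.0005, -0.0008,  0.1011]), array([ 0.04,  0.02, -0.01]))
```

View pics/wrist10z.png

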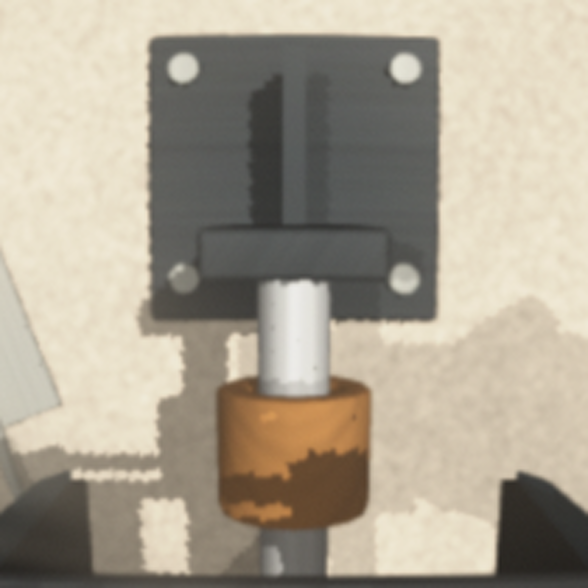

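The core's position is consistent and centred between the fingers. Descending with a light grip.

Emit:
carry_out(targets=[{"slide": [0, 0, 0.015], "dr": [0, 0, 0], "hand": 0.9}, {"slide": [0, 0, 0.045], "dr": [0, 0, 0], "hand": 0.9}, {"slide": [0, 0, 0.075], "dr": [0, 0, 0], "hand": 0.8}, {"slide": [0, 0, 0.093], "dr": [0, 0, 0], "hand": 0.7}, {"slide": [0, 0, 0.1], "dr": [0, 0, 0], "hand": 0.6}, {"slide": [0, 0, 0.101], "dr": [0, 0, 0], "hand": 0.5}, {"slide": [0, 0, 0.101], "dr": [0, 0, 0], "hand": 0.4}, {"slide": [0, 0, 0.101], "dr": [0, 0, 0], "hand": 0.4}, {"slide": [0, 0, 0.101], "dr": [0, 0, 0], "hand": 0.4}, {"slide": [0, 0, 0.101], "dr": [0, 0, 0], "hand": 0.4}], force=10)

```text
time_s: 17.9
ee_pos: [494.1, 250.0, 113.3]
tcp_rot: [-180.0, -0.0, -16.3]
wrist_force: [-0.2, 0.5, 2.2]
finger_gap: 0.482
```

```bash
python3 - <<'E'
from h import *
s=arm.read_state(); f=grab_frame("wrist"); im=f["pixels"][:,:,::-1]; cv2.imwrite("pics/wrist11.png",im)
print(s["time_s"],s["ee_pos"],s["tcp_rot"],s["wrist_force"],s["finger_gap"]*91)
E
```

```text
17.9 [494.05729692 250.00279811 113.29916569] [-1.79986960e+02 -4.47385266e-02 -1.63059575e+01] [-0.16765554  0.51842087  2.2387344 ] 43.875081756948624
```

View pics/wrist11.png

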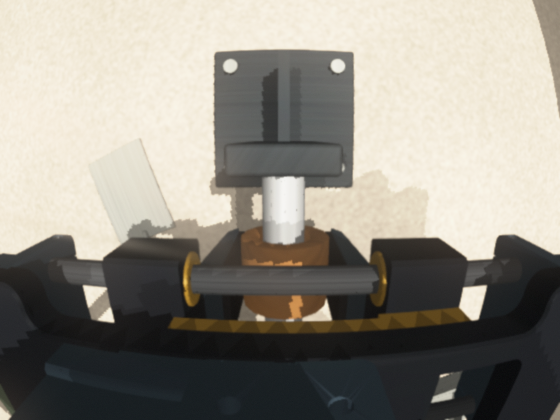

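The core is gripped at 43.9 mm. Raise and slide.

Emit:
carry_out(targets=[{"slide": [0, 0, -0.001], "dr": [0, 0, 0], "hand": 0.4}, {"slide": [0, 0, -0.0025], "dr": [0, 0, 0], "hand": 0.4}, {"slide": [0, 0, -0.0037], "dr": [0, 0, 0], "hand": 0.4}, {"slide": [0, 0, -0.0037], "dr": [0, 0, 0], "hand": 0.4}, {"slide": [0, 0.005, -0.0037], "dr": [0, 0, 0], "hand": 0.4}, {"slide": [0, 0.015, -0.0037], "dr": [0, 0, 0], "hand": 0.4}, {"slide": [0, 0.03, -0.0037], "dr": [0, 0, 0], "hand": 0.4}, {"slide": [0, 0.04, -0.0037], "dr": [0, 0, 0], "hand": 0.4}, {"slide": [0, 0.045, -0.0037], "dr": [0, 0, 0], "hand": 0.4}], force=12)

```text
time_s: 18.85
ee_pos: [480.8, 205.3, 117.1]
tcp_rot: [180.0, -0.0, -16.4]
wrist_force: [-0.3, -0.4, -0.5]
finger_gap: 0.481
```

Emit:
carry_out(targets=[{"slide": [0, 0.008, 0], "dr": [0, 0, 0], "hand": 0.4}, {"slide": [0, 0.022, 0], "dr": [0, 0, 0], "hand": 0.4}, {"slide": [0, 0.04, 0], "dr": [0, 0, 0], "hand": 0.4}, {"slide": [0, 0.06, 0], "dr": [0, 0, 0], "hand": 0.4}, {"slide": [0, 0.08, 0], "dr": [0, 0, 0], "hand": 0.4}, {"slide": [0, 0.1, 0], "dr": [0, 0, 0], "hand": 0.4}, {"slide": [0, 0.12, 0], "dr": [0, 0, 0], "hand": 0.4}, {"slide": [0, 0.138, 0], "dr": [0, 0, 0], "hand": 0.4}, {"slide": [0, 0.15, 0], "dr": [0, 0, 0], "hand": 0.4}, {"slide": [0, 0.155, 0], "dr": [0, 0, 0], "hand": 0.4}, {"slide": [0, 0.155, 0], "dr": [0, 0, 0], "hand": 0.4}])

```text
time_s: 19.95
ee_pos: [436.9, 56.0, 117.2]
tcp_rot: [180.0, -0.0, -16.4]
wrist_force: [-0.4, -0.1, -0.8]
finger_gap: 0.484
```

```bash
python3 - <<'E'
from h import *
s=arm.read_state(); f=grab_frame("wrist"); im=f["pixels"][:,:,::-1]; cv2.imwrite("pics/wrist12.png",im)
print(s["time_s"],s["ee_pos"],s["tcp_rot"],s["wrist_force"],s["finger_gap"]*91)
print(delta([538.4,-347,150],-6.7))
print(delta([538.4,-347,14],-6.7))
E
```

```text
19.95 [436.92147175  55.99100666 117.19528902] [ 1.79993064e+02 -3.25712209e-02 -1.64407193e+01] [-0.37967077 -0.07317606 -0.75574147] 44.08259836309656
(array([ 0.2111,  0.3585, -0.0327]), array([-0.  , -0.04, -9.71]))
(array([0.211 , 0.3585, 0.1033]), array([-0.  , -0.04, -9.71]))
```

View pics/wrist12.png

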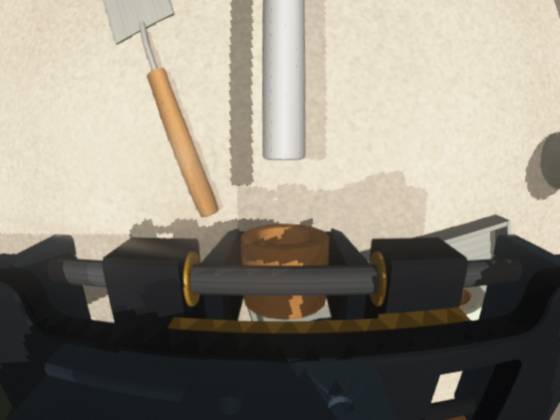

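The core is off the bar. Carrying it to the carton.

Emit:
carry_out(targets=[{"slide": [0.006, 0.01, -0.006], "dr": [0, 0, -0.5], "hand": 0.4}, {"slide": [0.018, 0.03, -0.018], "dr": [0, 0, -1], "hand": 0.4}, {"slide": [0.036, 0.06, -0.028], "dr": [0, 0, -2], "hand": 0.4}, {"slide": [0.056, 0.095, -0.033], "dr": [0, 0, -3], "hand": 0.4}, {"slide": [0.077, 0.13, -0.033], "dr": [0, 0, -4], "hand": 0.4}, {"slide": [0.098, 0.167, -0.033], "dr": [0, 0, -5], "hand": 0.4}, {"slide": [0.119, 0.203, -0.033], "dr": [0, 0, -6], "hand": 0.4}, {"slide": [0.14, 0.239, -0.033], "dr": [0, 0, -7], "hand": 0.4}, {"slide": [0.161, 0.274, -0.033], "dr": [0, 0, -8], "hand": 0.4}, {"slide": [0.182, 0.309, -0.033], "dr": [0, 0, -9], "hand": 0.4}, {"slide": [0.199, 0.338, -0.033], "dr": [0, 0, -9.7], "hand": 0.4}, {"slide": [0.209, 0.355, -0.033], "dr": [0, 0, -9.7], "hand": 0.4}, {"slide": [0.211, 0.3585, -0.02], "dr": [0, 0, -9.7], "hand": 0.4}, {"slide": [0.211, 0.3585, 0.01], "dr": [0, 0, -9.7], "hand": 0.4}, {"slide": [0.211, 0.3585, 0.025], "dr": [0, 0, -9.7], "hand": 0.4}, {"slide": [0.211, 0.3585, 0.03], "dr": [0, 0, -9.7], "hand": 0.4}, {"slide": [0.211, 0.3585, 0.03], "dr": [0, 0, -9.7], "hand": 0.4}])

```text
time_s: 21.7
ee_pos: [538.1, -345.6, 86.1]
tcp_rot: [-179.9, 0.1, -6.6]
wrist_force: [-0.1, 0.4, -0.5]
finger_gap: 0.479
```

```bash
python3 - <<'E'
from h import *
s=arm.read_state(); f=grab_frame("wrist"); im=f["pixels"][:,:,::-1]; cv2.imwrite("pics/wrist13.png",im)
print(s["time_s"],s["ee_pos"],s["tcp_rot"],s["wrist_force"],s["finger_gap"]*91)
print(delta([538.4,-347,12],-6.7))
E
```

```text
21.7 [ 538.05109594 -345.55511035   86.07092117] [-1.79920885e+02  8.27688474e-02 -6.64715971e+00] [-0.05512151  0.38956635 -0.51145781] 43.59658233846031
(array([-0.0002,  0.0009,  0.0752]), array([-0.02, -0.03,  0.05]))
```

View pics/wrist13.png

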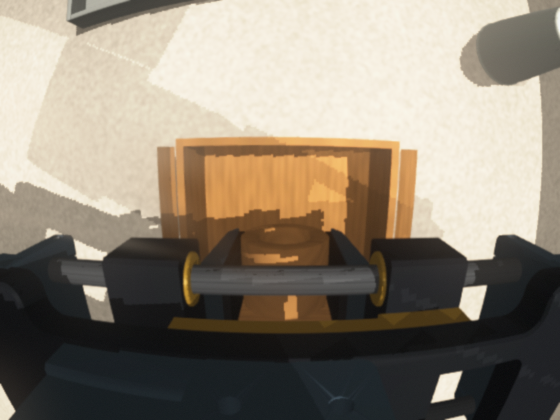

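The core is centred over the carton: walls at columns 178–398, core at about 285. Lowering.

Emit:
carry_out(targets=[{"slide": [0, 0.001, 0.01], "dr": [0, 0, 0], "hand": 0.4}, {"slide": [0, 0.001, 0.03], "dr": [0, 0, 0], "hand": 0.4}, {"slide": [0, 0.001, 0.05], "dr": [0, 0, 0], "hand": 0.4}, {"slide": [0, 0.001, 0.066], "dr": [0, 0, 0], "hand": 0.4}, {"slide": [0, 0.001, 0.073], "dr": [0, 0, 0], "hand": 0.4}, {"slide": [0, 0.001, 0.075], "dr": [0, 0, 0], "hand": 0.4}, {"slide": [0, 0.001, 0.075], "dr": [0, 0, 0], "hand": 0.4}])

```text
time_s: 22.45
ee_pos: [539.0, -347.4, 12.7]
tcp_rot: [180.0, -0.1, -6.7]
wrist_force: [-0.4, -0.4, -0.5]
finger_gap: 0.481
```

Emit:
carry_out(targets=[{"slide": [0, 0, 0.0015], "dr": [0, 0, 0], "hand": 0.4}, {"slide": [0, 0, 0.003], "dr": [0, 0, 0], "hand": 0.4}, {"slide": [0, 0, 0.004], "dr": [0, 0, 0], "hand": 0.4}, {"slide": [0, 0, 0.0045], "dr": [0, 0, 0], "hand": 0.4}, {"slide": [0, 0, 0.0045], "dr": [0, 0, 0], "hand": 0.4}])

```text
time_s: 22.95
ee_pos: [539.2, -347.5, 8.9]
tcp_rot: [180.0, -0.1, -6.7]
wrist_force: [-0.7, 0.1, 3.5]
finger_gap: 0.48
```

Contact at the predicted height. Release and retreat.

Emit:
carry_out(targets=[{"slide": [0, 0, 0], "dr": [0, 0, 0], "hand": 0.5}, {"slide": [0, 0, 0], "dr": [0, 0, 0], "hand": 0.52}, {"slide": [0, 0, 0], "dr": [0, 0, 0], "hand": 0.55}, {"slide": [0, 0, 0], "dr": [0, 0, 0], "hand": 0.59}, {"slide": [0, 0, 0], "dr": [0, 0, 0], "hand": 0.63}, {"slide": [0, 0, 0], "dr": [0, 0, 0], "hand": 0.65}, {"slide": [0, 0, -0.01], "dr": [0, 0, 0], "hand": 0.65}, {"slide": [0, 0, -0.03], "dr": [0, 0, 0], "hand": 0.65}, {"slide": [0, 0, -0.06], "dr": [0, 0, 0], "hand": 0.65}, {"slide": [0, 0, -0.1], "dr": [0, 0, 0], "hand": 0.65}, {"slide": [0, 0, -0.14], "dr": [0, 0, 0], "hand": 0.65}, {"slide": [0, 0, -0.18], "dr": [0, 0, 0], "hand": 0.65}, {"slide": [0, 0, -0.205], "dr": [0, 0, 0], "hand": 0.65}, {"slide": [0, 0, -0.21], "dr": [0, 0, 0], "hand": 0.65}, {"slide": [0, 0, -0.21], "dr": [0, 0, 0], "hand": 0.65}])

```text
time_s: 24.45
ee_pos: [538.9, -347.4, 219.8]
tcp_rot: [179.9, -0.2, -6.7]
wrist_force: [-0.1, 0.2, 0.1]
finger_gap: 0.65
```

```bash
python3 - <<'E'
from h import *
s=arm.read_state(); print(s["time_s"],s["ee_pos"],s["wrist_force"])
for n in ("wrist","scene","top"):
    f=grab_frame(n); cv2.imwrite(f"pics/{n}14.png",f["pixels"][:,:,::-1])
E
```

```text
24.45 [ 538.85979243 -347.39865233  219.84511262] [-0.08378202  0.18911107  0.10578787]
```

View pics/wrist14.png

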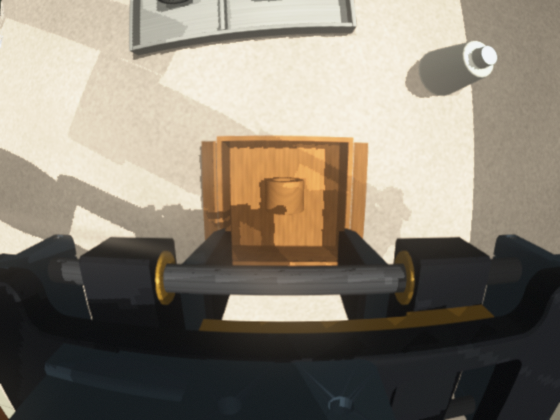

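View pics/scene14.png

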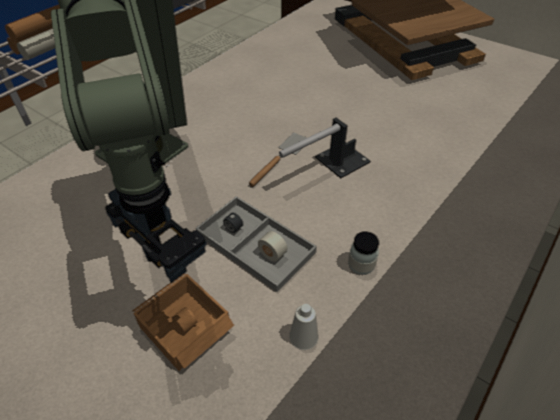

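View pics/top14.png

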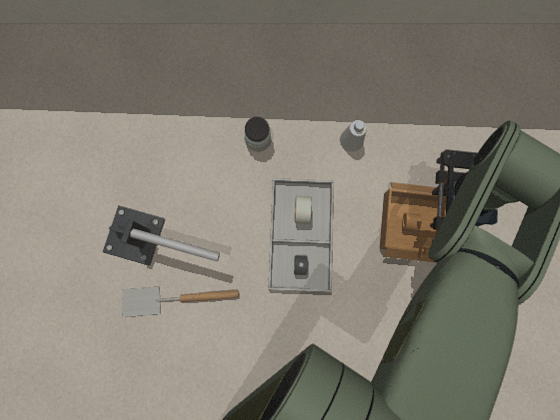

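The final views show the bar empty, with the collar in the small bay (301,264), the roll in the large bay (303,209) and the core in the carton. The jar, cone and scraper are at their original pixels.

```bash
python3 -c "
from station import workorder; print(workorder.job_done())"
```

```text
the job is handed in; nothing more can be done
None
```

The tape bar is cleared and the job is handed in at about 24.6 s of the 69 s allowed. No verdict was reported.

- **Order and placing:** The stop collar came off first and went into the small bay. The tape roll, which hung next, went into the large bay. The core from nearest the upright went into the carton. Each part was lifted about 3.5 mm to centre it on the bar, slid off, and set down on its curved side until it touched the floor.
- **Last checks:** The final pictures show the bar empty, all three parts at rest in their places and the gripper about 220 mm up, touching nothing. By eye, the cone, jar and scraper are at the same pixels as in the first pictures.
- **Forces:** The highest wrist force I read at the end of a move was about 8 N, when setting down the roll.
- **Measurements:** The heights agreed with the text: bar tip 136.8 mm against 135, collar screw 155 mm against 154.5. The parts' positions along the bar disagreed by up to about 8 mm between the first top view and the close wrist views. I went by the wrist views, and the grips closed at 45.6, 66.1 and 43.9 mm, within 0.5 mm of the parts' diameters.

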